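# Scan the item in the order tote

### The job

Take the hand scanner out of its stand, lift it over the waiting parcels and the side of the blue tote without bumping the parcels, the tote or the goods in it, and hold it upright with its window about two centimetres above the barcode on the flat carton lying in the tote, centred on the barcode, with the wide nose in line with the row of bars. It reads by itself while it is held still: never touch the carton with it, and finish holding it there in the gripper, not put down.

Things in the scene. Friction and masses are not known exactly. Their poses are not given: they have to be found in the camera images.
- scanner: Grey stick-shaped hand scanner, loose, 0.2 kg, 167 mm high, nose down in the stand. Origin: centre of its flat underside, the reading window; z up the handle. Nose 74 (x) x 34 (y) to z = 34, shoulder to z = 70, straight handle 36 (x) x 28 (y) up to z = 167: grip its flat +y and -y sides (thumb key, 1 proud, on -y at z = 61 to 91). Half a turn about z reads equally well.
- stand: Scanner stand, fixed: black foot 120 (x) x 100 (y) x 12 mm high with an open-topped pocket, inside 80 (x) x 40 (y), walls 5 thick, z = 12 to 57. The scanner's nose stands loosely on the pocket floor at z = 12, its x axis along the stand's within a few degrees; it pulls straight up. Origin: centre of the underside.
- tote: Blue plastic order tote, open at the top, fixed: 300 (x) x 200 (y) x 120 high over walls 4 thick (a rim flange makes the top 312 x 212), floor 5 thick. Origin: centre of the underside, on the bench. It stands on the other side of the parcels from the stand, left or right.
- item: Flat brown carton 100 (x) x 75 (y) x 45 high, loose, lying on the tote's floor between the taller goods, the only flat one in the tote; a white label with a barcode is on its top. Origin: centre of the underside; z up.
- barcode (a point): Centre of the barcode, on the top face of the flat carton (45.5 above its underside). x: along the row of bars (52 long), parallel to the carton's long side; y: along each bar (24 long); z up. The white label is 70 (x) x 42 (y).
- bottle_a: Small brown bottle with black cap, loose, 44 diameter, 130 high, standing in the tote at its +x end. Origin: centre of the underside.
- bottle_b: Second bottle like the first, 44 diameter, 130 high, beside it at the tote's +x end. Origin: centre of the underside.
- tall_box: Upright brown box 38 (x) x 75 (y) x 105 high, loose, standing in the tote at its -x end. Origin: centre of the underside.
- parcel_a: Closed brown parcel 170 (x) x 95 (y) x 150 high, loose, on the bench between stand and tote, the nearer one to the robot. Origin: centre of the underside.
- parcel_b: Closed brown parcel 130 (x) x 95 (y) x 120 high, loose, on the bench between stand and tote, behind the other parcel. Origin: centre of the underside.
- tape_roll: Roll of parcel tape, loose, 104 diameter, 48 high, lying flat on top of parcel_b, so its top is 168 above the bench. Origin: centre of the underside.
- cutter: Box cutter, loose, about 135 long (x), 26 wide, 18 high, lying flat on top of parcel_a, so its top is 168 above the bench. Origin: on its underside, under the middle of its handle.
There are look-alikes about, which are no part of the job. Leave any orange look-alike of the stand alone. What is shaped like the tall_box but green is not meant.

How it is judged:
On the way:
1. the scanner is held in the gripper, clear above its stand (contact force between the fingers and scanner above 1 N and contact force between scanner and stand below 0.05 N and z of scanner in the frame of stand above 0.06 m), for 0.2 s.
At the end, for the whole second after the job is handed in: Scanner held still in the fingers, touching nothing else, upright within 0.12 rad, window 8 to 35 mm above the barcode, centred within 12 mm along the row of bars and 10 mm across, wide axis in line with the row within 0.17 rad; the carton still lies flat on the tote floor (contact force between the fingers and scanner above 1 N and contact force between scanner and item below 0.05 N and contact force between scanner and tote below 0.05 N and contact force between scanner and bottle_a below 0.05 N and contact force between scanner and bottle_b below 0.05 N and contact force between scanner and tall_box below 0.05 N and z of scanner in the frame of barcode between 0.008 and 0.035 m and x of scanner in the frame of barcode between -0.012 and 0.012 m and y of scanner in the frame of barcode between -0.01 and 0.01 m and angle between the x axis of scanner and the x axis of barcode, either way round below 0.17 rad and angle between scanner's own z axis and vertical below 0.12 rad and linear speed of scanner below 0.03 m/s and z of item in the frame of tote below 0.012 m and angle between item's own z axis and vertical below 0.05 rad); the arm keeps its last pose, push and grip.
It fails at once if the scanner touches the carton with the barcode (contact force between scanner and item above 0.5 N).
It fails at once if the scanner or the robot bumps the tote (contact force between any of scanner, the arm, the fingers and tote above 5 N).
It fails at once if the carton with the barcode is pushed out of place (10 mm) (distance of item from where it was at the start of the episode above 0.01 m).
It fails at once if goods in the tote are pushed (15 mm) or knocked over (distance of any of bottle_a, bottle_b, tall_box from where it was at the start of the episode above 0.015 m or angle between any of bottle_a, bottle_b, tall_box's own z axis and vertical above 0.3 rad).
It fails at once if a parcel, the tape roll or the cutter is pushed (15 mm) (distance of any of parcel_a, parcel_b, tape_roll, cutter from where it was at the start of the episode above 0.015 m).
It also fails if it takes over 48 s, if anything falls off the work surface, if the arm or the gripper's body presses on something with over 40 N, if the wrist force passes 120 N, or if a joint passes its speed limit or range.

### The arm

A 6-joint arm with a two-finger parallel gripper is mounted at the origin on the work surface. World frame = base frame: x ahead of the robot, y to its left, z up, the work surface at z = 0. Lengths are in m, angles in rad, forces in N, time in s.
With the tool pointing down it reaches from about 0.4 to 0.925 m from the base axis. Payload 12.5 kg.
Tool frame: the origin (TCP) lies on the centre line of the jaws, within the pads' length; the fingertips stand 17 mm ahead of it and the grasp point (between the pads) lies 2 mm behind it; z points along the fingers, y is the direction in which the jaws open and shut (so a half turn about z gives the same grasp; the last joint's range is limited). The gripper opens to 95 mm and grips with 3 to 60 N. Pads are 20 mm wide; open, the fingers measure 119 mm over their backs; the gripper's body (75 mm by 180 mm) begins 59 mm behind the grasp point.
Start: joints at [-1.22, 0.491, 1.559, -0, 1.092, -0.106], TCP at [0.276, -0.561, 0.232] pointing down, gripper open.
Joint ranges: [-3.1, 3.1], [-0.84, 2.19], [0.05, 2.79], [-1.13, 4.28], [0.06, 2.93], [-2.69, 2.69]. Speed limits (rad/s): [2.22, 2.22, 2.79, 3.14, 3.14, 3.14].

### API

Orientations are given as a unit quaternion [x, y, z, w].
In Python, from station import env, jaws, kin, monitor, optics, order gives the robot as it stands. Calls block until the motion is done:
- env.move_to(position, orientation): joint-space move of the TCP to a pose.
- env.line_to(position, orientation=None, feed=0.15): straight line of the TCP; orientation=None keeps the orientation; feed is the mean speed in m/s.
- env.goto_joints(angles): joint-space move.
- jaws.release() and jaws.grasp(grasp_force=None): open the fingers fully, or close them until they stop; grasp_force is the grip in N (None keeps the last).
- env.pause(seconds).
- kin.inverse_kinematics(position, orientation): joint angles nearest the present ones, or None.
- monitor.get_state(): the state.
- optics.read_camera(name): name is "side" or "top"; returns a dict with "pixels" (384x512x3 uint8, red, green, blue), "fx", "fy", "cx", "cy" (pixels), "R" (3x3) and "t" (3): a world point X has camera coordinates R X + t. Camera axes: x right, y down, z forward; pixel columns grow to the right and rows downward; lengths in m; the calibration is good to about 2 mm. A picture is of the moment at which its call begins. There is no depth.
A pose or a line that the arm cannot do raises env.MotionError and nothing moves.
- order.sign_off(): hands the job in, once; it reports no verdict.
The state is a dict: "clock": time; "q": joint angles; "qd": joint speeds; "joint_torque": joint torques, N m; "ee_pos": TCP position; "orientation": TCP orientation; "contact_force": force on the tool from outside, world axes, zero at the start; "ft_torque": the same for the moment, N m; "width": finger opening in m.
Only numpy, scipy, OpenCV 4.12 (cv2) and the standard library are available. Lean on these libraries where they do the work, as an engineer would, in place of code of your own. Each camera call takes 0.05 s, during which the arm holds its last target. There are 200 camera calls.

## Working session

There is one attempt and no reset: what is moved stays moved. The work goes in short steps, each a Python script; the robot and the scene stay as the last script left them, time stands still between calls to the robot, and variables do not carry over. Pictures are saved under pics/ and viewed, and the job is handed in when it is done.

```bash
ls; mkdir -p pics; python3 - <<'E'
from station import env, jaws, kin, monitor, optics, order
import cv2, numpy as np
s=monitor.get_state(); print(s['clock'],s['ee_pos'],s['orientation'],s['width'])
for n in('side','top'):
    c=optics.read_camera(n); cv2.imwrite(f'pics/{n}0.png',cv2.resize(c['pixels'][...,::-1],None,fx=1.5,fy=1.5,interpolation=cv2.INTER_CUBIC))
    R=np.array(c['R']);print(n,c['fx'],c['cx'],c['cy'],(-R.T@c['t']).round(3),R.round(3).tolist())
E
```

```text
pics
0.0 [ 0.2756165  -0.56068214  0.2310431 ] [ 9.74032743e-01  2.26406427e-01 -7.09399765e-05 -5.83959577e-04] 0.0951164668254891
side 470.45688125300495 259.93375933587544 191.71608026520556 [0.392 1.096 0.969] [[-0.99, -0.136, -0.023], [-0.063, 0.592, -0.804], [0.123, -0.794, -0.595]]
top 450.06698405129845 252.17903619204037 189.8064483501356 [ 0.358 -0.019  1.161] [[0.01, -1.0, 0.023], [-0.98, -0.015, -0.197], [0.197, -0.021, -0.98]]
```

View pics/side0.png

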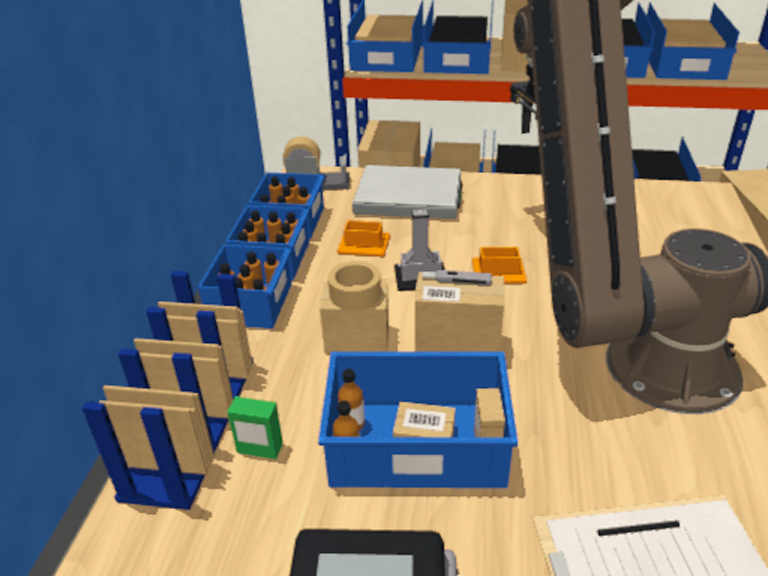

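View pics/top0.png

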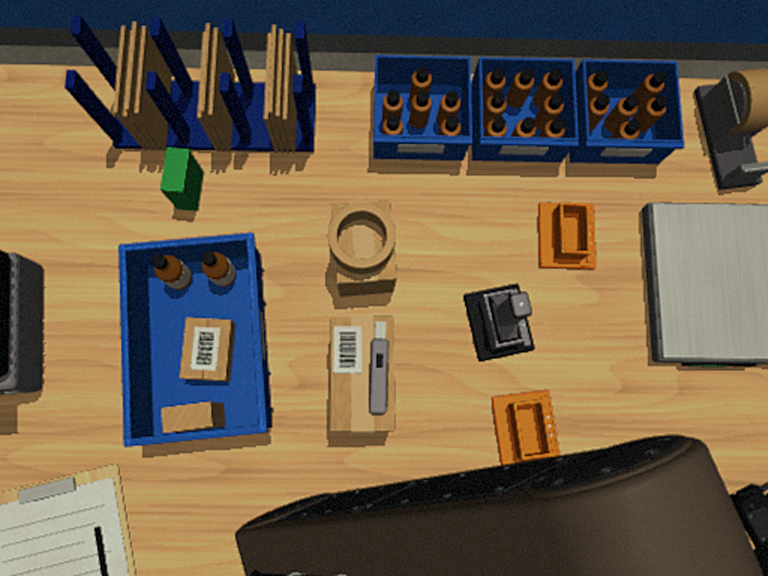

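Scanner candidates are the black stand with the grey stick at top (500,320) / side (420,255), and the orange stands at top (567,235) and (525,427), which I exclude. Barcode candidates are the flat carton in the tote at top (206,348) / side (424,420), and the label on parcel_a at top (347,350), which is not meant.

```bash
cat > h.py <<'E'
from station import env, jaws, kin, monitor, optics, order
import cv2, numpy as np
from scipy.spatial.transform import Rotation as Ro
def cast(c,uv,z):
    R=np.array(c['R']);o=-R.T@np.array(c['t'])
    uv=np.atleast_2d(uv); d=np.c_[(uv[:,0]-c['cx'])/c['fx'],(uv[:,1]-c['cy'])/c['fy'],np.ones(len(uv))]@R
    return o+d*((z-o[2])/d[:,2])[:,None]
def crop(c,box,name,k=8):
    x,y,w,h=box; cv2.imwrite(name,cv2.resize(c['pixels'][y:y+h,x:x+w,::-1],None,fx=k,fy=k,interpolation=cv2.INTER_CUBIC))
def rect(c,mask,box,z):
    "largest blob in box -> world corner rectangle: centre, sides, yaw of long side"
    x,y,w,h=box; m=np.zeros_like(mask,np.uint8); m[y:y+h,x:x+w]=mask[y:y+h,x:x+w]
    cs,_=cv2.findContours(m,cv2.RETR_EXTERNAL,cv2.CHAIN_APPROX_NONE); ct=max(cs,key=cv2.contourArea)
    P=cast(c,ct[:,0,:].astype(float),z)[:,:2]
    (cx,cy),(a,b),t=cv2.minAreaRect((P*1000).astype(np.float32))
    if a<b: a,b,t=b,a,t+90
    return (cx,cy),(a,b),(t+90)%180-90,ct[:,0].mean(0)
E
python3 - <<'E'
from h import *
T=optics.read_camera('top');S=optics.read_camera('side')
crop(T,(305,182,60,64),'pics/tscan.png');crop(S,(255,130,60,70),'pics/sscan.png')
crop(T,(110,200,60,64),'pics/tbar.png');crop(S,(255,260,60,40),'pics/sbar.png')
ims=[cv2.resize(cv2.imread(f'pics/{n}.png'),(390,290)) for n in('tscan','sscan','tbar','sbar')]
cv2.imwrite('pics/m1.png',np.vstack([np.hstack(ims[:2]),np.hstack(ims[2:])]))
for n,c,box in(('top',T,(120,208,38,50)),('side',S,(262,266,45,30))):
    p=c['pixels'].astype(int); hsv=cv2.cvtColor(c['pixels'],cv2.COLOR_RGB2HSV)
    w=((hsv[...,1]<60)&(hsv[...,2]>130)).astype(np.uint8)
    w=cv2.morphologyEx(w,cv2.MORPH_CLOSE,np.ones((5,5)))
    print(n,'label',rect(c,w,box,.0505))
    b=((hsv[...,1]<90)&(hsv[...,2]<140)).astype(np.uint8); b=cv2.morphologyEx(b,cv2.MORPH_CLOSE,np.ones((3,3)))
    print(n,'bars',rect(c,b,box,.0505))
hsv=cv2.cvtColor(T['pixels'],cv2.COLOR_RGB2HSV)
k=((hsv[...,1]<90)&(hsv[...,2]<150)).astype(np.uint8); 
print('foot',rect(T,k,(300,180,62,66),.012))
E
```

```text
top label ((472.4258117675781, 240.82119750976562), (69.2579116821289, 41.43617630004883), -2.6332626342773438, array([136.47674419, 231.93023256]))
top bars ((472.9346008300781, 240.79306030273438), (52.18878173828125, 24.238794326782227), -1.57568359375, array([136.24137931, 231.89655172]))
side label ((473.6694030761719, 246.4493408203125), (97.04949188232422, 77.74002838134766), -1.2026748657226562, array([280.31506849, 280.47945205]))
side bars ((471.5184631347656, 245.66806030273438), (36.71343231201172, 17.826650619506836), -5.982322692871094, array([281.975, 279.65 ]))
foot ((528.9968872070312, -255.8927001953125), (116.81599426269531, 108.98861694335938), 12.390091896057129, array([332.88235294, 214.15882353]))
```

View pics/m1.png

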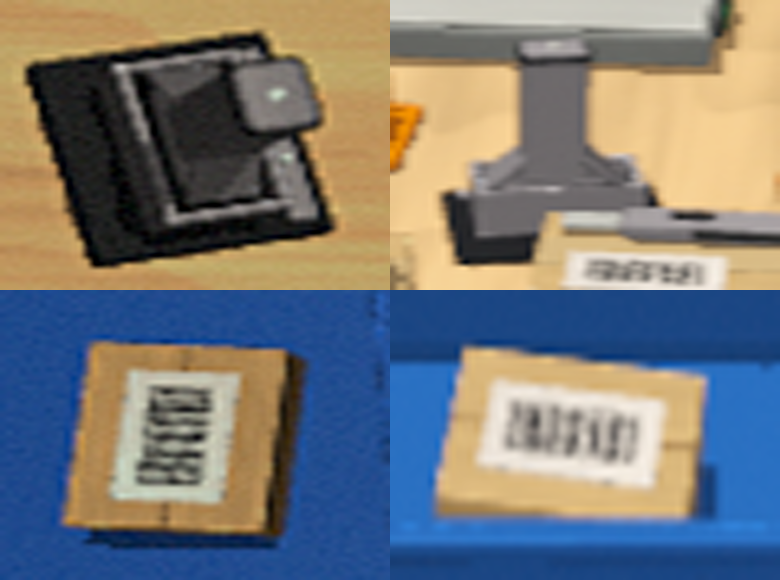

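```bash
python3 - <<'E'
from h import *
T=optics.read_camera('top');S=optics.read_camera('side')
def up(c,k=6):
    d=dict(c); d['pixels']=cv2.resize(c['pixels'],None,fx=k,fy=k,interpolation=cv2.INTER_CUBIC)
    d['fx']=c['fx']*k;d['fy']=c['fy']*k;d['cx']=(c['cx']+.5)*k-.5;d['cy']=(c['cy']+.5)*k-.5;return d
for n,c,box in(('top',T,(120,208,38,50)),('side',S,(262,270,45,22))):
    d=up(c);hsv=cv2.cvtColor(d['pixels'],cv2.COLOR_RGB2HSV); x,y,w,h=[v*6 for v in box]
    print(hsv[y+h//2,x:x+w:18,1:].tolist())
    w=((hsv[...,1]<75)&(hsv[...,2]>110)).astype(np.uint8); w=cv2.morphologyEx(w,cv2.MORPH_CLOSE,np.ones((25,25)))
    print(n,'label',rect(d,w,[v*6 for v in box],.0505))
ft=np.array([[28,65],[262,33],[333,230],[93,266]])/[6.5,290/64]+[305,182]
F=cast(T,ft,.012)[:,:2]; print('foot',F.round(4).tolist(),F.mean(0))
e=np.diff(np.r_[F,F[:1]],axis=0);print(np.hypot(*e.T),np.degrees(np.arctan2(e[:,1],e[:,0])))
pk=np.array([[112,70],[262,45],[325,205],[160,222]])/[6.5,290/64]+[305,182]
print('scan top T',cast(T,np.array([[278,95]])/[6.5,290/64]+[305,182],.179),'S',cast(S,np.array([[556,49]])-[390,0],.179) if 0 else cast(S,(np.array([[556,49]])-[390,0])/[6.5,290/70]+[255,130],.179))
q=np.array([[232,68],[305,60],[324,122],[248,132]])/[6.5,290/64]+[305,182]
F=cast(T,q,.179)[:,:2];e=np.diff(np.r_[F,F[:1]],axis=0);print(F.mean(0),np.hypot(*e.T),np.degrees(np.arctan2(e[:,1],e[:,0])))
E
```

```text
[[234, 146], [156, 191], [139, 180], [23, 189], [24, 169], [21, 61], [26, 77], [21, 87], [26, 196], [147, 165], [139, 172], [137, 56], [185, 134]]
top label ((472.2097473144531, 241.18753051757812), (70.89319610595703, 43.21784973144531), -2.4782257080078125, array([ 821.01123596, 1393.65355805]))
[[220, 197], [111, 218], [107, 219], [20, 241], [23, 157], [21, 107], [24, 147], [24, 105], [20, 128], [21, 144], [23, 181], [20, 244], [122, 194], [120, 196], [187, 188]]
side label ((470.6553955078125, 247.58367919921875), (109.3660888671875, 75.62117767333984), 5.938380241394043, array([1719.83874239, 1684.45943205]))
foot [[0.5743, -0.192], [0.5945, -0.2868], [0.4809, -0.3115], [0.4594, -0.2159]] [ 0.52725217 -0.251543  ]
[0.09694254 0.11624957 0.09799142 0.11740053] [ -77.98385847 -167.73564426  102.68904304   11.75332631]
scan top T [[ 0.52912835 -0.25234924  0.179     ]] S [[ 0.52645071 -0.23936459  0.179     ]]
[ 0.52892499 -0.25208539] [0.02567891 0.03129701 0.02675021 0.0320745 ] [ -80.19274035 -169.91840046  101.44585883    8.18056546]
```

```bash
cat >> h.py <<'E'
def dn(yaw): return (Ro.from_euler('z',yaw,degrees=True)*Ro.from_euler('x',180,degrees=True)).as_quat()
def st():
    s=monitor.get_state(); print('t',round(s['clock'],2),'p',np.round(s['ee_pos'],4),'q',np.round(s['q'],2),'w',round(s['width'],4),'F',np.round(s['contact_force'],1)); return s
E
python3 - <<'E'
from h import *
jaws.release()
env.move_to([.528,-.252,.30],dn(11)); env.line_to([.528,-.252,.215]); st()
T=optics.read_camera('top');S=optics.read_camera('side')
crop(T,(280,170,100,90),'pics/a.png',4);crop(S,(230,90,100,110),'pics/b.png',4)
cv2.imwrite('pics/pre.png',np.hstack([cv2.resize(cv2.imread('pics/a.png'),(400,400)),cv2.resize(cv2.imread('pics/b.png'),(400,400))]))
E
```

```text
t 2.73 p [ 0.5282 -0.2525  0.2156] q [-0.56  0.45  1.68 -0.    1.01  0.82] w 0.095 F [ 0.2 -0.2  0.5]
```

View pics/pre.png

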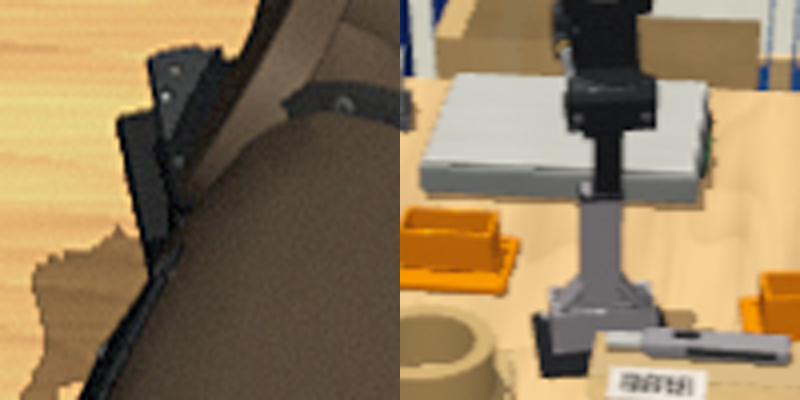

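The side view shows the near finger lined up over the handle (crop col ~607 against 600, which the yaw explains). Descending to grasp.

```bash
python3 - <<'E'
from h import *
env.line_to([.528,-.252,.145],feed=.12); st()
jaws.grasp(25); st()
env.line_to([.528,-.252,.375],feed=.12); env.pause(.3); st()
T=optics.read_camera('top');S=optics.read_camera('side')
crop(T,(200,90,200,180),'pics/a1.png',2);crop(S,(210,60,130,140),'pics/b1.png',3)
cv2.imwrite('pics/lift.png',np.hstack([cv2.resize(cv2.imread('pics/a1.png'),(400,400)),cv2.resize(cv2.imread('pics/b1.png'),(400,430))[:400]]))
for y in(-.1,0,.1,.241): print(kin.inverse_kinematics([.49,y,.375],dn(-4)))
E
```

```text
t 3.57 p [ 0.5283 -0.2522  0.1457] q [-0.56  0.53  1.75 -0.    0.86  0.82] w 0.0952 F [0.3 0.2 0.7]
t 4.62 p [ 0.5279 -0.2519  0.1448] q [-0.56  0.53  1.75  0.    0.86  0.82] w 0.0277 F [ 0.1  0.6 -1.2]
t 6.99 p [ 0.528  -0.252   0.3749] q [-0.56  0.32  1.44  0.    1.37  0.82] w 0.0278 F [-0.3  0.  -1.6]
[-3.33475127e-01  1.85494773e-01  1.63562246e+00 -4.44089210e-16
  1.32047542e+00  1.30713437e+00]
[-1.34898563e-01  1.68956519e-01  1.65657942e+00 -4.44089210e-16
  1.31605671e+00  1.50571093e+00]
[ 6.91590900e-02  1.85494773e-01  1.63562246e+00 -4.44089210e-16
  1.32047542e+00  1.70976859e+00]
[ 3.36118000e-01  2.60416919e-01  1.53573326e+00 -4.44089210e-16
  1.34544248e+00  1.97672750e+00]
```

View pics/lift.png

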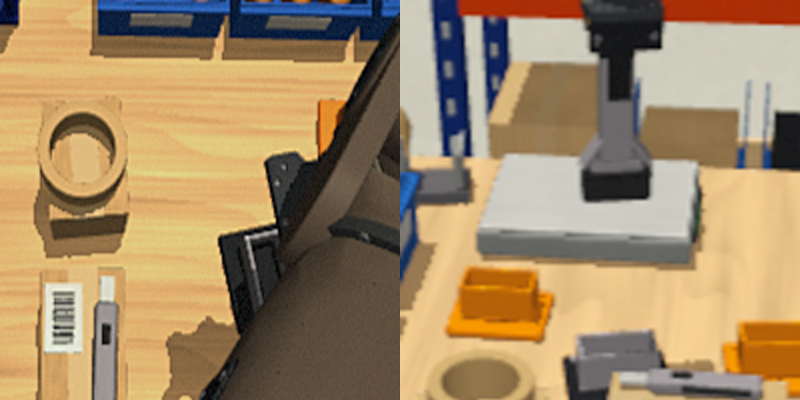

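```bash
python3 - <<'E'
from h import *
im=cv2.imread('pics/tbar.png');hsv=cv2.cvtColor(im,cv2.COLOR_BGR2HSV)
T=optics.read_camera('top')
W=lambda p: cast(T,(np.array(p,float)+.5)/8-.5+[110,200],.0505)[:,:2]
for nm,m in(('label',(hsv[...,1]<75)&(hsv[...,2]>100)),('carton',(hsv[...,0]<30)&(hsv[...,2]>110))):
    m=cv2.morphologyEx(m.astype(np.uint8),cv2.MORPH_CLOSE,np.ones((33,33)))
    cs,_=cv2.findContours(m,0,2);c=max(cs,key=cv2.contourArea);m=cv2.drawContours(m*0,[c],-1,1,-1)
    ys=np.where(m.any(1))[0];a,b=np.percentile(ys,[18,82]).astype(int);r=np.arange(a,b)
    L=W([(np.argmax(m[y]),y) for y in r]);Q=W([(m.shape[1]-1-np.argmax(m[y][::-1]),y) for y in r])
    print(nm,[np.degrees(np.arctan(np.polyfit(P[:,0],P[:,1],1)[0])).round(2) for P in(L,Q)],'width',(L-Q).mean(0)*1e3,'mid',((L+Q)/2).mean(0))
env.line_to([.4725,.241,.375],dn(-4),feed=.2); st()
env.line_to([.4725,.241,.275],feed=.12); env.pause(.3);st()
T=optics.read_camera('top');S=optics.read_camera('side')
crop(T,(60,130,170,180),'pics/a2.png',3);crop(S,(200,150,160,180),'pics/b2.png',4)
cv2.imwrite('pics/over.png',np.hstack([cv2.resize(cv2.imread('pics/a2.png'),(300,320)),cv2.resize(cv2.imread('pics/b2.png'),(500,562))[:320]]) if 0 else cv2.resize(cv2.imread('pics/b2.png'),(533,600)))
E
```

```text
label [np.float64(-2.16), np.float64(-2.45)] width [-0.53480931 42.20864164] mid [0.47227208 0.24109744]
carton [np.float64(-2.17), np.float64(-2.33)] width [-0.93967114 74.17742319] mid [0.47215726 0.24059307]
t 9.78 p [0.4726 0.2406 0.375 ] q [ 0.35  0.23  1.57 -0.    1.34  1.99] w 0.0278 F [-0.3 -1.  -2.1]
t 11.06 p [0.4725 0.241  0.2753] q [0.35 0.31 1.73 0.   1.1  1.99] w 0.0278 F [ 0.1 -1.  -1.8]
```

View pics/over.png

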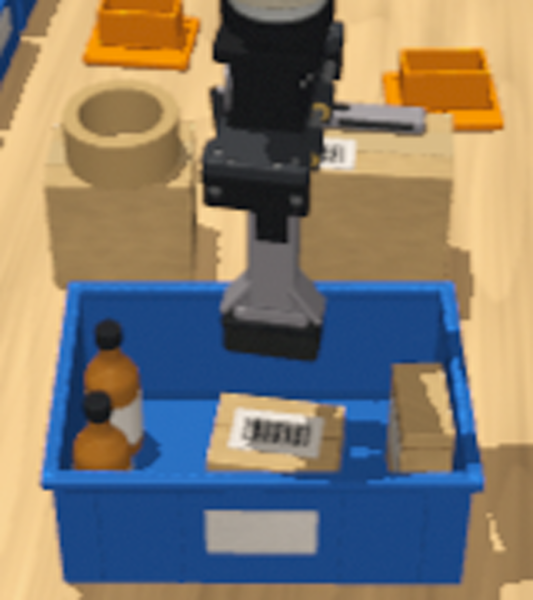

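View pics/a2.png

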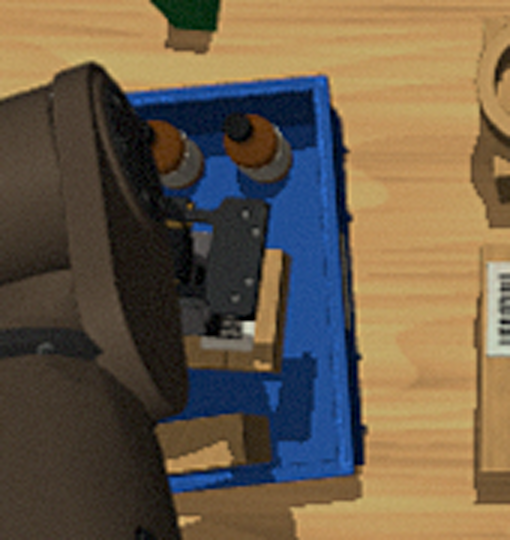

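```bash
python3 - <<'E'
from h import *
S=optics.read_camera('side')
f=lambda p:np.array(p,float)/(533/160)+[200,150]
print(cast(S,f([[222,352],[318,360]]),.1423)[:,:2].round(4).tolist())
print('label',cast(S,f([[232,410],[326,417],[323,460],[230,449]]),.0505)[:,:2].round(4).tolist())
env.line_to([.4725,.241,.245],dn(-2.5),feed=.08);env.pause(.3);st()
S=optics.read_camera('side');crop(S,(240,220,90,75),'pics/b3.png',8)
E
```

```text
[[0.5106, 0.2559], [0.4387, 0.2562]]
label [[0.5076, 0.2269], [0.4327, 0.2258], [0.4317, 0.2709], [0.5042, 0.268]]
t 12.03 p [0.4726 0.241  0.2453] q [ 0.35  0.34  1.77 -0.    1.03  1.96] w 0.028 F [-0.7  0.1 -2.2]
```

View pics/b3.png

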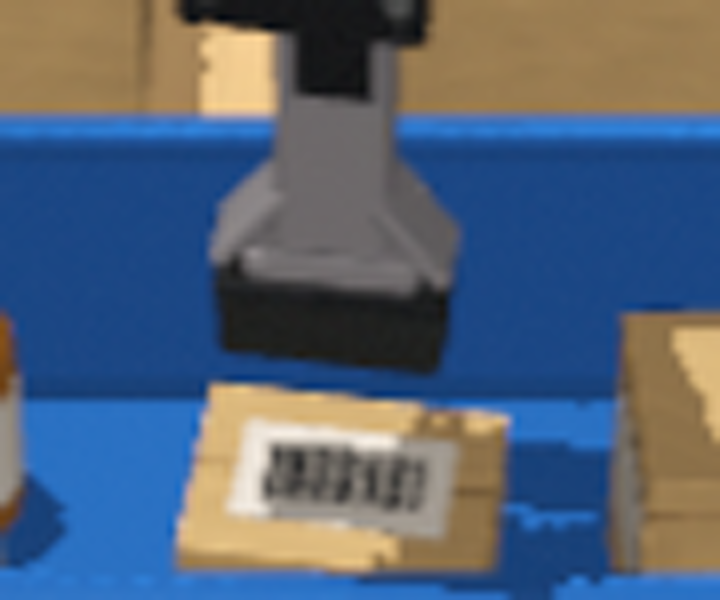

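```bash
python3 - <<'E'
from h import *
S=optics.read_camera('side')
f=lambda p:(np.array(p,float)+.5)/8-.5+[240,220]
a=cast(S,f([[220,350],[438,372]]),.1123)[:,:2];print(a.round(4).tolist(),a.mean(0),np.hypot(*(a[1]-a[0])))
b=cast(S,f([[248,418],[462,442],[445,538],[228,510]]),.0505)[:,:2];print(b.round(4).tolist(),b.mean(0),np.hypot(*(b[1]-b[0])))
b=cast(S,f([[270,442],[428,460],[418,511],[262,499]]),.0505)[:,:2];print(b.mean(0))
g=cast(S,f([[208,383],[510,415],[500,570],[178,568]]),.05)[:,:2];print('carton',g.round(4).tolist(),g.mean(0))
E
python3 - <<'E'
import sys; sys.path.insert(0,'.')
from h import *
env.line_to([.4725,.241,.225],feed=.06);env.pause(.3);st()
T=optics.read_camera('top');S=optics.read_camera('side');crop(S,(240,220,90,75),'pics/b4.png',8);crop(T,(100,190,70,70),'pics/a4.png',8)
E
```

```text
[[0.5104, 0.2526], [0.441, 0.2544]] [0.47571337 0.25349645] 0.06935940421557257
[[0.5057, 0.222], [0.4342, 0.2247], [0.4366, 0.2671], [0.5073, 0.2633]] [0.47094181 0.24428827] 0.07155661279524049
[0.47122408 0.24496716]
carton [[0.5211, 0.2071], [0.4193, 0.2102], [0.4182, 0.2781], [0.5202, 0.2892]] [0.46968019 0.24614177]
t 12.92 p [0.4726 0.241  0.2252] q [0.35 0.36 1.8  0.   0.98 1.96] w 0.0282 F [-0.3 -1.  -1.9]
```

View pics/b4.png

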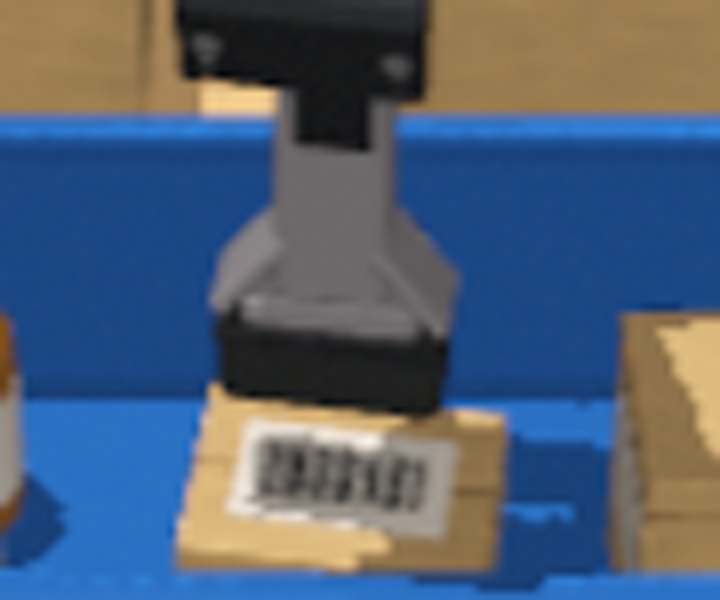

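View pics/a4.png

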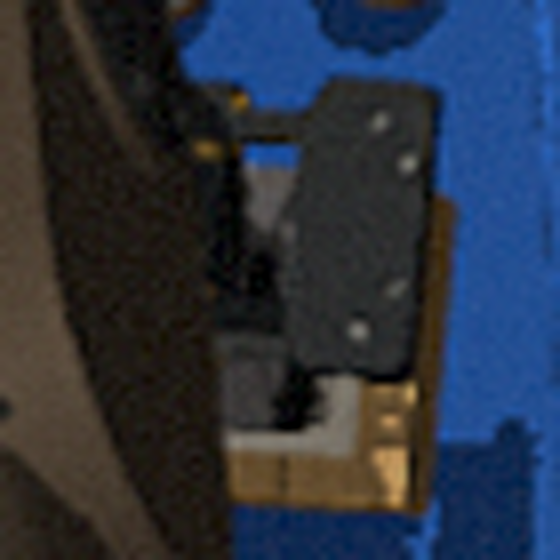

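```bash
python3 - <<'E'
from h import *
T=optics.read_camera('top');S=optics.read_camera('side')
f=lambda p:(np.array(p,float)+.5)/8-.5+[100,190]
print('label end',cast(T,f([[240,448],[350,455]]),.0505)[:,:2].round(4).tolist())
print('nose -x edge',cast(T,f([[235,424],[270,428]]),.0922)[:,:2].round(4).tolist())
g=lambda p:(np.array(p,float)+.5)/8-.5+[240,220]
a=cast(S,g([[225,390],[440,414]]),.0922)[:,:2];print('side nose',a.round(4).tolist(),a.mean(0))
E
```

```text
label end [[0.4385, 0.2557], [0.4367, 0.2222]]
nose -x edge [[0.4424, 0.2473], [0.4414, 0.237]]
side nose [[0.5093, 0.2504], [0.4401, 0.253]] [0.47472323 0.25169652]
```

```bash
python3 - <<'E'
from h import *
env.line_to([.4685,.2430,.225],feed=.05);env.line_to([.4685,.2430,.204],feed=.04);env.pause(.5);st()
T=optics.read_camera('top');S=optics.read_camera('side');crop(S,(240,220,90,75),'pics/b5.png',8);crop(T,(100,190,70,70),'pics/a5.png',8)
E
```

```text
t 14.54 p [0.4685 0.243  0.2041] q [0.35 0.39 1.83 0.   0.93 1.97] w 0.0277 F [ 0.3  0.5 -1.8]
```

View pics/b5.png

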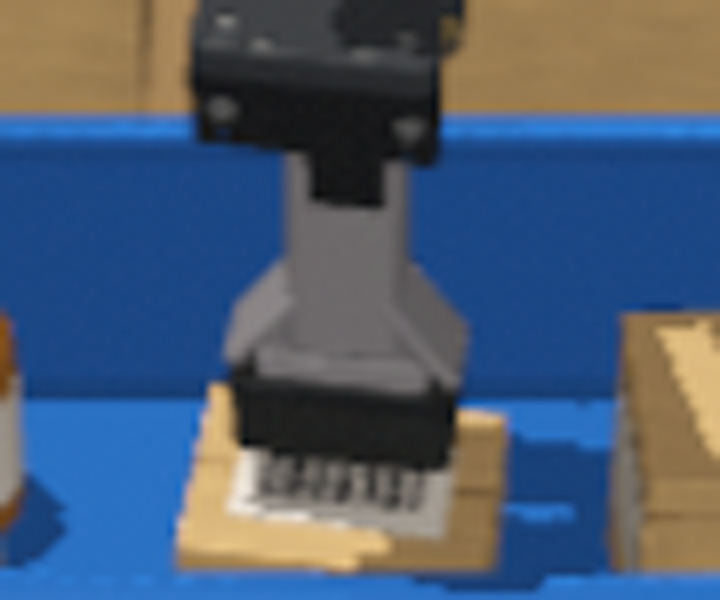

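View pics/a5.png

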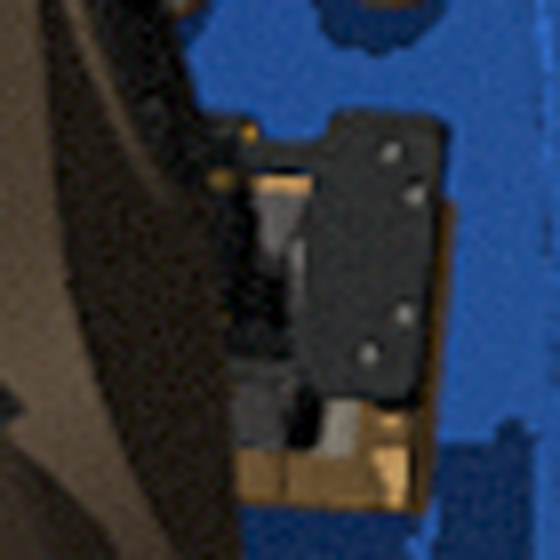

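```bash
python3 - <<'E'
from h import *
T=optics.read_camera('top');S=optics.read_camera('side')
g=lambda p:(np.array(p,float)+.5)/8-.5+[240,220]; f=lambda p:(np.array(p,float)+.5)/8-.5+[100,190]
for z in(.071,.075):
  a=cast(S,g([[238,442],[445,466]]),z)[:,:2];print('side nose',z,a.round(4).tolist(),a.mean(0))
  print('top nose -x',cast(T,f([[250,446]]),z),'+x top edge',cast(T,f([[285,192]]),z+.034))
print('handle axis tilt, bottom/top of handle side px', cast(S,g([[345,350],[348,160]]),.2))
E
```

```text
side nose 0.071 [[0.5051, 0.2524], [0.4379, 0.2552]] [0.47151483 0.25382952]
top nose -x [[0.43760388 0.24768177 0.071     ]] +x top edge [[0.50957892 0.23382963 0.105     ]]
side nose 0.075 [[0.5046, 0.2562], [0.4377, 0.259]] [0.47116159 0.25758241]
top nose -x [[0.43731191 0.24670451 0.075     ]] +x top edge [[0.50900484 0.23287337 0.109     ]]
handle axis tilt, bottom/top of handle side px [[0.46295763 0.33494251 0.2       ]
 [0.46988041 0.25536827 0.2       ]]
```

```bash
python3 - <<'E'
from h import *
S=optics.read_camera('side')
def pr(X):
    c=np.array(S['R'])@X+S['t'];return ((np.array([c[0]/c[2]*S['fx']+S['cx'],c[1]/c[2]*S['fy']+S['cy']])-[240,220]+.5)*8-.5).round(0)
cx,cy=.4715,.243
for n,x,y,z in(('tip',cx-.002,cy+.014,.187),('tip outer',cx-.002,cy+.022,.187),('shoulderL',cx+.018,cy+.014,.141),('shoulderR',cx-.018,cy+.014,.141),('nosetopL',cx+.037,cy+.017,.105),('nosetopR',cx-.037,cy+.017,.105),('noseL',cx+.037,cy+.017,.071),('noseR',cx-.037,cy+.017,.071),('bar',.4722,.2411,.0505)): print(n,pr(np.array([x,y,z])))
E
```

```text
tip [348. 196.]
tip outer [346. 214.]
shoulderL [284. 300.]
shoulderR [399. 309.]
nosetopL [223. 384.]
nosetopR [457. 403.]
noseL [225. 458.]
noseR [454. 478.]
bar [343. 469.]
```

Relative rows in the side view suggest the window may sit a few mm higher than nominal. Lowering 6 mm keeps the gap within limits whether it is nominal (14 mm) or raised (under 29 mm).

```bash
python3 - <<'E'
from h import *
env.line_to([.468,.242,.198],feed=.03);env.pause(.5);st()
S=optics.read_camera('side');crop(S,(240,220,90,75),'pics/b6.png',8)
E
```

```text
t 15.64 p [0.468  0.242  0.1981] q [ 0.35  0.39  1.84 -0.    0.91  1.97] w 0.0281 F [-0.3 -0.1 -1.8]
```

View pics/b6.png

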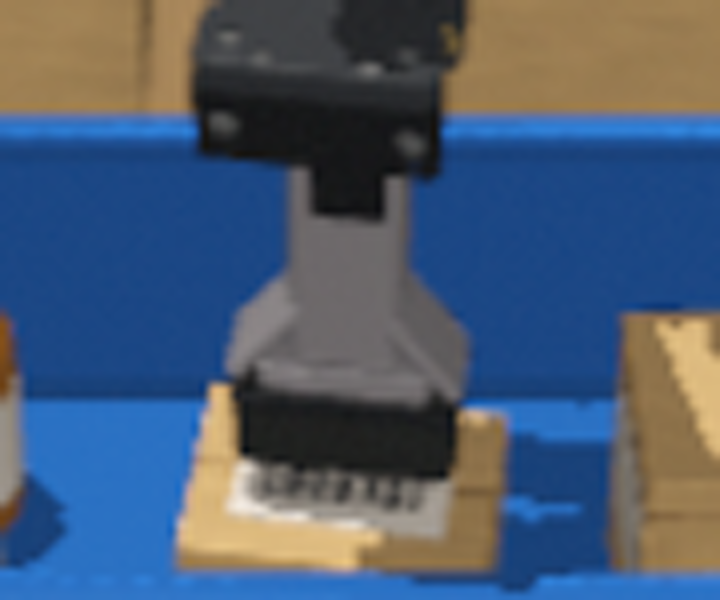

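The nose's front lower edge is at crop row ~462 and the bars' centre at ~478. That puts the window about 23 mm above the barcode, with x centred (342 against 343 px) and yaw in line. Handing in.

```bash
python3 - <<'E'
from h import *
order.sign_off(); st()
E
```

```text
the job is handed in; nothing more can be done
the job is handed in; nothing more can be done
```

The job is handed in, with no verdict reported. I lifted the scanner out of the black stand with a 25 N grip and carried it over the parcels and the tote wall. It is now held upright over the flat carton's barcode, and the job took about 16 s of robot time.

**Last checks**
- **Grip:** finger opening 28 mm, as expected for the handle, and the wrist force showed only the scanner's weight.
- **Bumps:** no contact showed in the forces or the pictures. I did not picture the parcels again after the transfer.
- **Centring along the bars:** within about 1–2 mm in both cameras, after a 4 mm correction because the scanner sat off-centre in the grip.
- **Alignment:** the scanner is turned to -2.5°, against about -2.3° measured for the label.

**Where the measurements disagreed**
- **Across the bars:** the two cameras put the barcode 3–4 mm apart. I set the position to 0.242 m, nearer the top camera's value, which should be inside the 10 mm limit.
- **Height:** the side view shows the window about 23 mm above the barcode. The grasp geometry gives 14.5 mm, and the handle and shoulder seen relative to the fingers pointed to a higher value, up to about 29 mm. All three are inside the 8–35 mm limit.

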